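# Index the tube carousel so that the red-capped tube stands under the reader

### The job

Bring the red-capped tube under the reader of the tube carousel: with a fingertip press the blue indexing plunger in and, keeping it in, turn the carousel by it one hole the right way, neither the other way nor past that hole; then let go, so that the plunger springs fully out into the hole and locks the carousel. Do not force or pinch the plunger, grasp and lift nothing, and do not touch the tubes or disturb the other things.

Things in the scene. Friction and masses are not known exactly. Their poses are not given: they have to be found in the camera images.
- carousel: fixed tube carousel: a round white drum 316 mm across, 74 mm high. Origin on the turning axis at table level; z up, x from the axis towards the reader. On its rim lies a flat fixed aluminium index ring (inner radius 126 mm, 68 to 74 mm high) with ten bushed holes 36 degrees apart, 140 mm from the axis. One lies exactly opposite the reader
- rotor (a joint): angle of the carousel's wheel, rad, 0 at the start, positive anticlockwise from above. The wheel carries ten tube holders 36 degrees apart on a circle of 72 mm radius, and the plunger. One hole is 0.628 rad. It is locked (0.012 rad of play) while the plunger is out in a hole; with the plunger in, it turns against about 1 N at the plunger and stays where it is left
- plunger (a joint): how far the plunger is pressed in, m: 0 = out, 0.013 = fully in (stop). Spring: 6 N to start, 10 N fully in; not to bear over 35 N. Its round-nosed lock pin sits in a hole of the ring from below; it stays locked up to 4 mm of press and is clear of the ring from 12 mm. Let go within 4 mm of a hole it springs up into it and centres the wheel; between holes it stays down under the ring
- plunger_top (a point): centre of the plunger's top face: a round blue push cap on the wheel, 118 mm from the turning axis, opposite the reader at the start. Flat rubber top 26 mm across, 106 mm above the table when out, flaring to 34 mm below. It presses straight down; a fingertip kept pressed on it carries it round by friction (it may lag by some mm). Only tubes and reader stand higher
- read_point (a point): point on the tube circle, 72 mm from the turning axis, straight under the reader, at the height of a tube's foot (37 mm); fixed. The reader: a black upright barrel 28 mm across, 133 to 188 mm above the table, on a bent 16 mm steel arm of that height whose post stands 174 mm from the turning axis
- red_tube: sample tube with a red cap, 13 mm thick (cap 16 mm), 84 mm long, 14 g, standing loose in a holder (foot 37 mm, top 121 mm above the table) one hole to the left or the right of the reader. Origin at its foot, z along the tube
- lilac_tube_1: sample tube with a lilac cap, same size, standing loose in another holder of the carousel. Origin at its foot, z along the tube. To be left alone
- lilac_tube_2: sample tube with a lilac cap, same size, standing loose in another holder of the carousel. Origin at its foot, z along the tube. To be left alone
- lilac_tube_3: sample tube with a lilac cap, same size, standing loose in another holder of the carousel. Origin at its foot, z along the tube. To be left alone
- cuvette_pack: white and blue carton 62 x 44 x 30 mm beside the carousel, origin under its centre; a bystander
- reagent_bottle: amber bottle with blue cap, 70 mm across, 136 mm high, right of the carousel, origin under its centre; a bystander
- wash_bottle: white bottle, 62 mm across, 148 mm high, right of the carousel, origin under its centre; a bystander
- tip_box: blue pipette tip box 120 x 82 x 67 mm, left of the carousel, origin under its centre; a bystander

How it is judged:
By the outcome, as a careful person would: the job done as asked, in the order asked, and still so for the second after the job is handed in, with the robot touching nothing.
It also fails if it takes over 38 s, if anything falls off the work surface, if the arm or the gripper's body presses on something with over 40 N, if the wrist force passes 120 N, or if a joint passes its speed limit or range.

### The arm

A 6-joint arm with a two-finger parallel gripper is mounted at the origin on the work surface. World frame = base frame: x ahead of the robot, y to its left, z up, the work surface at z = 0. Lengths are in m, angles in rad, forces in N, time in s.
With the tool pointing down it reaches from about 0.325 to 1 m from the base axis. Payload 5.1 kg.
Tool frame: the origin (TCP) lies at the very end of the fingers, on their centre line; the grasp point (between the pads) lies 19 mm behind it (arm.grip_depth is the z of the grasp point in the tool frame, in m); z points along the fingers, y is the line along which they close (so a half turn about z gives the same grasp; the last joint's range is limited). The gripper opens to 85 mm and grips with 20 to 120 N. Pads are 22 mm wide; open, the fingers measure 114 mm over their backs; the gripper's body (76 mm by 85 mm) begins 54 mm behind the grasp point. The pads swing forward as they close: fully open they stand 13 mm farther back than shut.
Start: joints at [1.257, 0.124, 1.65, -0, 1.367, -0.083], TCP at [0.149, 0.633, 0.231] pointing down, gripper open.
Joint ranges: [-2.61, 2.61], [-1.02, 2.33], [0.03, 2.71], [-1.35, 4.49], [0.32, 2.68], [-2.91, 2.91]. Speed limits (rad/s): [2.57, 2.57, 3.14, 3.14, 3.14, 3.14].

### API

Orientations are given as a 3x3 rotation matrix whose columns are the frame's x, y, z axes.
In Python, from workcell import sensors, capture, camera_params, order, arm gives the robot as it stands. The module is installed in compiled form; this text tells all that it offers.
- The arm moves only by the tool drive_tool, never from a script. Its argument "commands" is one flat list of numbers, 6 for each row, row after row: the shift along the tool's x, y, z scaled (see below), then the turn, a rotation vector about the tool's x, y, z scaled (see below). In form: [dx, dy, dz, wx, wy, wz, dx, dy, dz, wx, wy, wz, ...]. A call has 1 to 20 rows; each row shifts and turns the commanded pose from where the row before left it, along the tool's axes as they then stand; what a row does not reach is not made up. The controller multiplies each number of a shift by 0.025 m and each number of a turn by 0.12 rad. A row lasts 1/12 s, in which the tool goes at most 41.7 mm and 7.16 degrees, less where a joint would pass 70% of its speed; a pose out of reach is approached as far as the arm can. A call with a number of a shift or a turn outside -1 to 1 is refused whole. A call with a gripper value outside its range is refused whole. "grip" is the opening, from -1 (shut) to 1 (fully open), set as the call begins (left out, the last holds). The fingers move at their own pace and stop on an object; "newtons" is the grip in N (left out, the last holds). Time passes only in rows, so rows that do not move let the fingers close. It gives the time, the measured TCP pose, the force, the opening and the grip force at its end, in the units of the state.
- sensors.read_state(): the state, without advancing time (a new reading comes with each control period).
- capture(name): name is "side" or "top" or "wrist"; returns (picture, depth): 420x560x3 uint8, blue, green, red; 420x560 float32, m along the optical axis (not along the pixel's ray), 0 where there is no reading.
- camera_params(name): a dict with "fx", "fy", "cx", "cy" (pixels), "camera_from_world" (4x4, takes a point from world to camera coordinates). Camera axes: x right, y down, z forward; pixel columns grow to the right and rows downward; lengths in m; the calibration is good to about 2 mm. The wrist camera is an equidistant fisheye: a pixel r from the principal point sees the ray r / f radians off the axis. A picture is of the moment at which its call begins: read the wrist's pose just before it. camera_params takes no time and is no camera call; for the wrist camera it gives the pose at the moment of the call.
- order.sign_off(): hands the job in; it is judged then, once.
The state is a dict: "t": time; "joints": joint angles; "qvel": joint speeds; "tau": joint torques, N m; "tool_pos": TCP position; "tcp_rot": TCP orientation; "wrist_force": force on the tool from outside, world axes, zero at the start; "torque": the same for the moment, N m; "grip_width": finger opening in m; "grip_force": force on a finger pad.
Only numpy, scipy, OpenCV 4.12 (cv2) and the standard library are available. Lean on these libraries where they do the work, as an engineer would, in place of code of your own. Each camera call takes 0.05 s, during which the arm holds its last target. There are 200 camera calls.

## Working session

There is one attempt and no reset: what is moved stays moved. The work goes in short steps, Python scripts to look and compute and a tool call to move; the robot and the scene stay as the last step left them, time stands still between calls to the robot, and variables do not carry over. Pictures are saved under pics/ and viewed, at most 10 in all, crops included, and the job is handed in when it is done.

Besides the shell and the picture viewer there is one more tool, called after "Emit:" in YAML: its name, and indented under it one key for each argument. drive_tool: Moves the arm, as the interface text tells. Shifts and turns lie within -1 to 1; 1 stands for 0.025 m of shift or 0.12 rad of turn. Its arguments: {"type":"object","properties":{"commands":{"type":"array","items":{"type":"number"}},"grip":{"type":"number"},"newtons":{"type":"number"}},"required":["commands"]}

```bash
mkdir -p pics; python3 - <<'E'
from workcell import *
import cv2,numpy as np
for n in("top","side"):
    p,d=capture(n);cv2.imwrite(f"pics/{n}0.png",p);np.save(f"{n}0.npy",d);q=camera_params(n);print(n,q)
s=sensors.read_state();print(s)
E
```

```text
top {'fx': 482.32416627678975, 'fy': 482.32416627678975, 'cx': 281.35745973446177, 'cy': 208.15760683244076, 'camera_from_world': array([[-1.16708235e-02, -9.99928242e-01, -2.70230106e-03,
        -2.51793101e-03],
       [-9.84633733e-01,  1.19631452e-02, -1.74221971e-01,
         6.16529151e-01],
       [ 1.74241798e-01,  6.27462903e-04, -9.84702697e-01,
         1.23672404e+00],
       [ 0.00000000e+00,  0.00000000e+00,  0.00000000e+00,
         1.00000000e+00]])}
side {'fx': 452.5279947490944, 'fy': 452.5279947490944, 'cx': 281.8883045616292, 'cy': 210.22972894403375, 'camera_from_world': array([[ 0.95328877, -0.30194971, -0.00817872, -0.57145001],
       [-0.20627076, -0.63096209, -0.74788984,  0.1932052 ],
       [ 0.22066466,  0.71464202, -0.66377247,  1.02998346],
       [ 0.        ,  0.        ,  0.        ,  1.        ]])}
{'t': 0.1, 'joints': array([ 1.25738996e+00,  1.24443163e-01,  1.65154315e+00,  1.08331226e-05,
        1.36748419e+00, -8.25927344e-02]), 'qvel': array([-1.43682953e-03, -2.51132933e-03, -3.39650263e-03, -6.09257512e-04,
       -3.78217445e-04,  9.44822548e-05]), 'tau': array([ 7.00263208e-04, -4.24929178e+01, -3.66654575e+01, -3.29158081e-05,
        3.85814070e-03,  5.48730661e-07]), 'tool_pos': array([0.14855123, 0.63223328, 0.23017044]), 'tcp_rot': array([[-9.73480032e-01,  2.28771241e-01, -5.89038225e-04],
       [ 2.28771940e-01,  9.73478413e-01, -1.78311387e-03],
       [ 1.65490823e-04, -1.87058117e-03, -9.99998237e-01]]), 'wrist_force': array([0.14029041, 0.69245529, 0.15244226]), 'torque': array([-0.00492435, -0.00558353, -0.05191949]), 'grip_force': 0.0, 'grip_width': 0.0855212421666919}
```

View pics/top0.png

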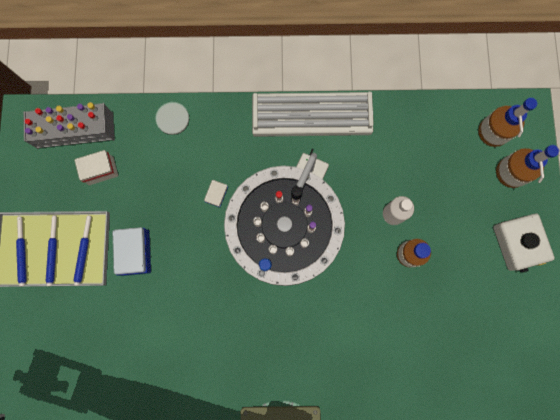

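View pics/side0.png

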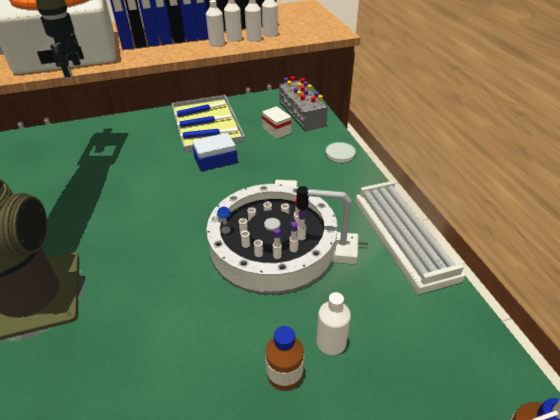

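The plunger is at about (265,265) in the top view, the reader barrel at (297,193) and the red cap at (279,197). Red is to the left of the reader, so the wheel must turn clockwise (negative). Next I'll measure the positions.

```bash
cat > h.py <<'E'
import cv2,numpy as np
from workcell import *
def onplane(q,uv,z):
    T=q["camera_from_world"];R=T[:3,:3];c=-R.T@T[:3,3]
    uv=np.atleast_2d(uv).astype(float)
    r=np.c_[(uv[:,0]-q["cx"])/q["fx"],(uv[:,1]-q["cy"])/q["fy"],np.ones(len(uv))]@R
    return c+r*((z-c[2])/r[:,2])[:,None]
E
python3 - <<'E'
from h import *
q=camera_params("top");p=cv2.imread("pics/top0.png");h=cv2.cvtColor(p,cv2.COLOR_BGR2HSV)
b=cv2.inRange(h,(105,120,60),(130,255,255));w=np.zeros_like(b);w[250:280,250:282]=1
v,u=np.nonzero(b*w);print("blue",len(u),u.min(),u.max(),v.min(),v.max());P=onplane(q,[u.mean(),v.mean()],.104)[0];print(P)
# ring outer top edge: from outside in, not-green bright along rays
W=cv2.inRange(h,(0,0,120),(179,70,255))
D=np.load("top0.npy")
T=q["camera_from_world"]
vv,uu=np.mgrid[0:420,0:560]
X=np.stack([(uu-q["cx"])/q["fx"]*D,(vv-q["cy"])/q["fy"]*D,D],-1)-T[:3,3];X=X@T[:3,:3]
m=(abs(X[...,2]-.074)<.005)&(uu>210)&(uu<360)&(vv>150)&(vv<300)
pts=X[m][:,:2];ip=np.c_[uu[m],vv[m]]
c=pts.mean(0)
hull=cv2.convexHull(pts.astype(np.float32))[:,0]
print("n",len(pts),"minc",cv2.minEnclosingCircle(hull))
A=np.c_[2*hull,np.ones(len(hull))];s=np.linalg.lstsq(A,(hull**2).sum(1),rcond=None)[0];c=s[:2];print("fit",c,np.sqrt(s[2]+c@c))
r=onplane(q,[279,194.5],.121)[0]; rd=onplane(q,[297,192],.188)[0]
for n,x in(("pl",P),("red",r),("reader",rd)):
    d=x[:2]-c;print(n,x,np.hypot(*d),np.degrees(np.arctan2(d[1],d[0])))
bm=(b*w)>0;print("blue z",np.percentile(X[bm][:,2],[10,50,90]), np.median(X[bm],0))
E
```

```text
blue 123 259 271 258 270
[0.46500114 0.0336905  0.104     ]
n 3945 minc ((0.578378438949585, -0.020451491698622704), 0.16575275361537933)
fit [ 0.57135991 -0.01719962] 0.15738357728357144
pl [0.46500114 0.0336905  0.104     ] 0.11790670907893856 154.43000493385094
red [ 0.64003501 -0.00430751  0.121     ] 0.06987471017147355 10.63217298631627
reader [ 0.63182403 -0.0480778   0.188     ] 0.06789235716942416 -27.052766578692477
blue z [0.09751205 0.10373039 0.10757147] [0.46522702 0.03309151 0.10373039]
```

Emit:
drive_tool:
  commands: [-0.4,-0.5,0,0,0,0,-0.85,-1,0,0,0,0,-0.85,-1,0,0,0,0,-0.85,-1,0,0,0,0,-0.85,-1,0,0,0,0,-0.85,-1,0,0,0,0,-0.85,-1,0,0,0,0,-0.85,-1,0,0,0,0,-0.85,-1,0,0,0,0,-0.85,-1,0,0,0,0,-0.85,-1,0,0,0,0,-0.85,-1,0,0,0,0,-0.85,-1,0,0,0,0,-0.85,-1,0,0,0,0,-0.85,-1,0,0,0,0,-0.85,-1,0,0,0,0,-0.85,-1,0,0,0,0,-0.85,-1,0,0,0,0,-0.4,-0.5,0,0,0,0,0,0,0,0,0,0]
  grip: -1
  newtons: 20

```text
t: 1.77
tool_pos: [0.4176, 0.105, 0.2309]
tcp_rot: [[-0.972, 0.233, -0.001], [0.233, 0.972, -0.001], [0.0, -0.001, -1.0]]
wrist_force: [-0.6, 0.5, 0.6]
grip_width: -0.0002
grip_force: 0.0
```

Emit:
drive_tool:
  commands: [0,0,0,0,0,0.9,0,0,0,0,0,0.9,0,0,0,0,0,0,0,0,0,0,0,0]

```text
t: 2.1
tool_pos: [0.4165, 0.108, 0.231]
tcp_rot: [[-0.903, 0.429, -0.001], [0.429, 0.903, 0.0], [0.001, -0.0, -1.0]]
wrist_force: [0.1, 0.3, -0.2]
grip_width: -0.0001
grip_force: 0.0
```

```bash
cat > rel.py <<'E'
from h import *
import sys
s=sensors.read_state();R=s["tcp_rot"];t=np.array([0.465,0.0337,float(sys.argv[1])])
print(s["t"],s["tool_pos"],R.round(4).tolist(),s["wrist_force"],s["grip_width"]);print("units to plunger",R.T@(t-s["tool_pos"])/.025)
y=R[:,1];print("yaw",np.degrees(np.arctan2(y[1],y[0])))
E
python3 rel.py 0.16
```

```text
2.1 [0.41645938 0.10803716 0.23099925] [[-0.9034, 0.4289, -0.0007], [0.4289, 0.9034, 0.0001], [0.0007, -0.0002, -1.0]] [ 0.07542138  0.27940954 -0.16501095] -8.305291937912158e-05
units to plunger [-3.03117642 -1.85290716  2.83825001]
yaw 64.60217285970842
```

Emit:
drive_tool:
  commands: [-0.5,-0.3,0.3,0,0,0,-0.75,-0.45,0.6,0,0,0,-0.75,-0.45,0.7,0,0,0,-0.75,-0.45,0.7,0,0,0,-0.28,-0.2,0.4,0,0,0,0,0,0.14,0,0,0,0,0,0,0,0,0,0,0,0,0,0,0]

```text
t: 2.77
tool_pos: [0.4651, 0.0338, 0.1608]
tcp_rot: [[-0.902, 0.431, 0.0], [0.431, 0.902, 0.0], [-0.0, 0.0, -1.0]]
wrist_force: [-0.6, 0.3, 0.2]
grip_width: -0.0001
grip_force: 0.0
```

```bash
python3 rel.py 0.106; python3 - <<'E'
from h import *
for n in("wrist","side"):
    p,d=capture(n)
    if n=="side": p=cv2.resize(p[150:300,150:350],None,fx=4,fy=4,interpolation=3)
    cv2.imwrite(f"pics/{n}1.png",p)
E
```

```text
2.7667 [0.46509507 0.03384927 0.16079492] [[-0.9025, 0.4308, 0.0002], [0.4308, 0.9024, 0.0004], [-0.0, 0.0005, -1.0]] [-0.62646543  0.32762208  0.17885383] -6.974240532702739e-05
units to plunger [ 9.33721308e-04 -8.04587471e-03  2.19179310e+00]
yaw 64.48201115880508
```

View pics/wrist1.png

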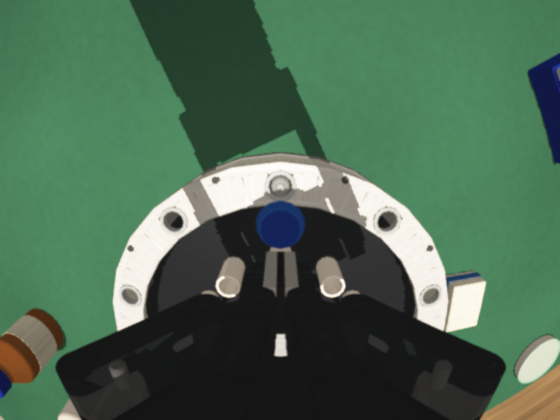

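View pics/side1.png

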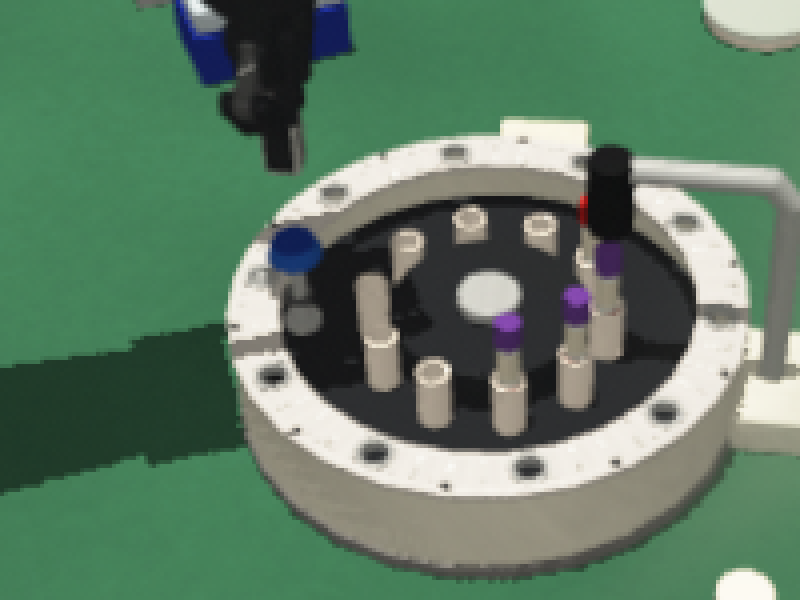

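The wrist view shows the cap at (281,224), in line with the closed fingers at column 281. The side crop shows the red cap partly behind the reader, with the lilac caps nearer the camera. I'll check the cap position once through the fisheye.

```bash
python3 - <<'E'
from h import *
q=camera_params("wrist");p=cv2.imread("pics/wrist1.png");h=cv2.cvtColor(p,cv2.COLOR_BGR2HSV)
b=cv2.inRange(h,(105,120,40),(130,255,255));b[:195]=0;b[255:]=0;b[:,:245]=0;b[:,320:]=0
v,u=np.nonzero(b);print(len(u),u.min(),u.max(),v.min(),v.max())
x,y=u.mean()-q["cx"],v.mean()-q["cy"];r=np.hypot(x,y);th=r/q["fx"]
T=q["camera_from_world"];R=T[:3,:3];c=-R.T@T[:3,3]
d=R.T@np.array([np.sin(th)*x/r,np.sin(th)*y/r,np.cos(th)]);print(c+d*(.1-c[2])/d[2],c+d*(.106-c[2])/d[2])
E
```

```text
1834 255 304 201 247
[0.46357744 0.03497457 0.1       ] [0.4617532  0.03584909 0.106     ]
```

Emit:
drive_tool:
  commands: [0,0,0.4,0,0,0,0,0,0.6,0,0,0,0,0,0.6,0,0,0,0,0,0.3,0,0,0,0,0,0.13,0,0,0,0,0,0,0,0,0,0,0,0.08,0,0,0,0,0,0.08,0,0,0,0,0,0,0,0,0,0,0,0,0,0,0]

```text
t: 3.7
tool_pos: [0.4656, 0.033, 0.1061]
tcp_rot: [[-0.902, 0.432, 0.001], [0.432, 0.902, -0.0], [-0.001, 0.0, -1.0]]
wrist_force: [-0.6, -0.3, 0.0]
grip_width: -0.0001
grip_force: 0.0
```

Now press in by 11 mm, slowly.

Emit:
drive_tool:
  commands: [0,0,0.08,0,0,0,0,0,0.08,0,0,0,0,0,0.08,0,0,0,0,0,0.08,0,0,0,0,0,0.08,0,0,0,0,0,0.04,0,0,0,0,0,0,0,0,0,0,0,0,0,0,0]

```text
t: 4.37
tool_pos: [0.4659, 0.0332, 0.0962]
tcp_rot: [[-0.902, 0.432, 0.001], [0.432, 0.902, 0.0], [-0.001, 0.001, -1.0]]
wrist_force: [-3.8, 1.5, 8.5]
grip_width: -0.0002
grip_force: 4.2
```

Emit:
drive_tool:
  commands: [0,0,0.05,0,0,0,0,0,0.05,0,0,0,0,0,0,0,0,0,0,0,0,0,0,0]

```text
t: 4.7
tool_pos: [0.4659, 0.0332, 0.0938]
tcp_rot: [[-0.902, 0.432, 0.001], [0.432, 0.902, 0.001], [-0.001, 0.001, -1.0]]
wrist_force: [-2.8, 1.8, 8.9]
grip_width: -0.0
grip_force: 4.6
```

Emit:
drive_tool:
  commands: [0,0,0.04,0,0,0,0,0,0,0,0,0,0,0,0,0,0,0]

```text
t: 4.95
tool_pos: [0.466, 0.0333, 0.093]
tcp_rot: [[-0.902, 0.432, 0.001], [0.432, 0.902, 0.001], [-0.001, 0.001, -1.0]]
wrist_force: [-4.1, 1.2, 9.7]
grip_width: 0.0003
grip_force: 4.8
```

Emit:
drive_tool:
  commands: [0,0,0.03,0,0,0,0,0,0,0,0,0,0,0,0,0,0,0]

```text
t: 5.2
tool_pos: [0.4662, 0.0335, 0.093]
tcp_rot: [[-0.902, 0.432, 0.001], [0.432, 0.902, 0.001], [-0.001, 0.001, -1.0]]
wrist_force: [-6.6, 1.6, 13.6]
grip_width: 0.0002
grip_force: 6.8
```

The plunger is on its stop at 13.6 N. Now the first half of the arc, turning the tool along with the wheel.

Emit:
drive_tool:
  commands: [-0.001,0.07,0,0,0,0.131,-0.002,0.148,0,0,0,0.262,-0.002,0.148,0,0,0,0.262,-0.002,0.148,0,0,0,0.262,-0.002,0.148,0,0,0,0.262,-0.002,0.148,0,0,0,0.262,-0.002,0.148,0,0,0,0.262,-0.002,0.148,0,0,0,0.262,-0.002,0.148,0,0,0,0.262,-0.001,0.07,0,0,0,0.131,0,0,0,0,0,0]

```text
t: 6.12
tool_pos: [0.4851, 0.0616, 0.093]
tcp_rot: [[-0.745, 0.667, 0.003], [0.667, 0.745, 0.002], [-0.001, 0.003, -1.0]]
wrist_force: [-3.9, 2.2, 11.6]
grip_width: -0.0002
grip_force: 5.7
```

```bash
cat > m.py <<'E'
from h import *
import sys
n=sys.argv[1];s=sensors.read_state();c=np.array([.5714,-.0172]);d=s["tool_pos"][:2]-c
print("tcp r,ang",np.hypot(*d),np.degrees(np.arctan2(d[1],d[0])),s["wrist_force"],s["tool_pos"])
y=s["tcp_rot"][:,1];print("yaw",np.degrees(np.arctan2(y[1],y[0])))
p,_=capture("top");cv2.imwrite(f"pics/t{n}.png",cv2.resize(p[150:300,210:360],None,fx=4,fy=4,interpolation=3))
h=cv2.cvtColor(p,cv2.COLOR_BGR2HSV);q=camera_params("top")
for nm,lo,hi,z in(("red",(0,150,60),(8,255,255),.119),("blue",(105,120,50),(130,255,255),float(sys.argv[2])),("lilac",(131,60,40),(155,255,255),.119)):
    b=cv2.inRange(h,lo,hi);b[:165]=0;b[285:]=0;b[:,:225]=0;b[:,345:]=0
    k,_,st,ce=cv2.connectedComponentsWithStats(b)
    for i in range(1,k):
        if st[i,4]<5:continue
        e=onplane(q,ce[i],z)[0][:2]-c;print(nm,st[i,4],np.hypot(*e).round(4),np.degrees(np.arctan2(e[1],e[0])).round(1))
E
python3 m.py a 0.092
```

```text
tcp r,ang 0.11683113698291327 137.61188435439996 [-3.92178248  2.21010493 11.6232938 ] [0.48510908 0.06156162 0.09296467]
yaw 48.14384347536014
red 34 0.0708 -6.1
lilac 41 0.0713 -41.8
lilac 40 0.0712 -77.9
lilac 37 0.0701 -113.9
```

View pics/ta.png

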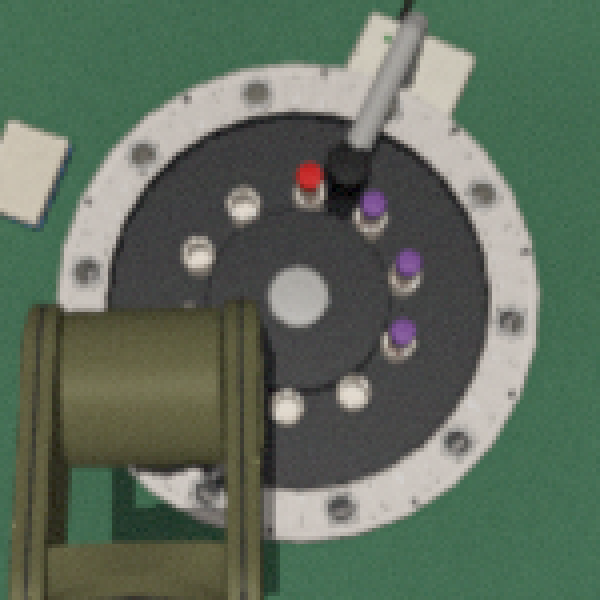

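The red cap has moved about 17° clockwise along with the tip, without slip; in the crop it is at (310,178), next to the reader at (347,165). Now most of the second half.

Emit:
drive_tool:
  commands: [-0.001,0.074,0,0,0,0.131,-0.002,0.148,0,0,0,0.262,-0.002,0.148,0,0,0,0.262,-0.002,0.148,0,0,0,0.262,-0.002,0.148,0,0,0,0.262,-0.002,0.148,0,0,0,0.262,-0.002,0.148,0,0,0,0.262,-0.002,0.148,0,0,0,0.262,-0.002,0.148,0,0,0,0.262,-0.001,0.074,0,0,0,0.131,0,0,0,0,0,0]

```text
t: 7.08
tool_pos: [0.5111, 0.0828, 0.0931]
tcp_rot: [[-0.529, 0.849, 0.004], [0.849, 0.529, 0.002], [-0.001, 0.005, -1.0]]
wrist_force: [-0.9, 3.4, 9.4]
grip_width: -0.0001
grip_force: 4.8
```

```bash
python3 m.py b 0.092; echo INITIAL; sed 's/p,_=capture("top");cv2.imwrite.*/p=cv2.imread("pics\/top0.png")/' m.py > m0.py; python3 m0.py x 0.104
```

```text
tcp r,ang 0.11682911687119943 121.09268034492142 [-0.93081536  3.42130668  9.38823848] [0.51106665 0.08284464 0.0930659 ]
yaw 31.93023295233733
lilac 39 0.071 -58.8
lilac 37 0.071 -94.6
lilac 39 0.0715 -131.5
INITIAL
tcp r,ang 0.11684116510424522 121.13460351462467 [-1.0301172   2.67639457  8.87678471] [0.51098723 0.08281078 0.09305284]
yaw 31.95415304523594
red 34 0.0722 11.1
blue 123 0.1179 154.4
lilac 39 0.0712 -61.3
lilac 36 0.0712 -97.4
```

About 33.7° done and 2.3° left. The press force has eased, so I'll top it up slightly and finish the turn.

Emit:
drive_tool:
  commands: [0,0,0.015,0,0,0,0,0,0,0,0,0,-0.001,0.06,0,0,0,0.1,-0.001,0.06,0,0,0,0.1,-0.001,0.05,0,0,0,0.1,0,0,0,0,0,0,0,0,0,0,0,0]

```text
t: 7.72
tool_pos: [0.5148, 0.085, 0.093]
tcp_rot: [[-0.498, 0.867, 0.005], [0.867, 0.498, 0.002], [-0.001, 0.005, -1.0]]
wrist_force: [-0.6, 2.8, 9.9]
grip_width: -0.0002
grip_force: 5.2
```

```bash
python3 m.py c 0.092
```

```text
tcp r,ang 0.1168066032758367 118.98791102604633 [-0.60939388  2.77242577  9.9302564 ] [0.51479259 0.0849733  0.09300993]
yaw 29.89136682396932
lilac 40 0.0714 -60.8
lilac 36 0.0711 -97.5
lilac 37 0.0705 -133.4
```

The lilac tubes now stand on their neighbours' starting angles to within 0.5°, so the wheel is one hole on. I'll lift straight up to release.

Emit:
drive_tool:
  commands: [0,0,-0.08,0,0,0,0,0,-0.1,0,0,0,0,0,-0.12,0,0,0,0,0,-0.15,0,0,0,0,0,-0.2,0,0,0,0,0,-0.3,0,0,0,0,0,-0.5,0,0,0,0,0,-0.8,0,0,0,0,0,-1,0,0,0,0,0,-1,0,0,0,0,0,-0.5,0,0,0,0,0,0,0,0,0]

```text
t: 8.77
tool_pos: [0.5146, 0.0841, 0.213]
tcp_rot: [[-0.499, 0.867, 0.007], [0.867, 0.499, 0.0], [-0.003, 0.006, -1.0]]
wrist_force: [0.9, -0.0, 0.2]
grip_width: -0.0001
grip_force: 0.0
```

Emit:
drive_tool:
  commands: [0.4,0,0,0,0,0,0.8,0,0,0,0,0,0.8,0,0,0,0,0,0.8,0,0,0,0,0,0.8,0,0,0,0,0,0.8,0,0,0,0,0,0.8,0,0,0,0,0,0.4,0,0,0,0,0,0,0,0,0,0,0,0,0,0,0,0,0]

```text
t: 9.6
tool_pos: [0.442, 0.2054, 0.2074]
tcp_rot: [[-0.5, 0.866, -0.002], [0.866, 0.5, -0.001], [-0.0, -0.002, -1.0]]
wrist_force: [0.1, -0.2, -0.4]
grip_width: 0.0001
grip_force: 0.0
```

```bash
python3 m.py d 0.104; python3 - <<'E'
from h import *
p,d=capture("side");cv2.imwrite("pics/s2.png",cv2.resize(p[150:300,150:350],None,fx=4,fy=4,interpolation=3))
q=camera_params("side");T=q["camera_from_world"];h=cv2.cvtColor(p,cv2.COLOR_BGR2HSV)
b=cv2.inRange(h,(105,150,50),(130,255,255));b[:185]=0;b[260:]=0;b[:,:200]=0;b[:,340:]=0
v,u=np.nonzero(b);D=d[v,u];X=(np.c_[(u-q["cx"])/q["fx"]*D,(v-q["cy"])/q["fy"]*D,D]-T[:3,3])@T[:3,:3]
print(len(u),X.mean(0) if len(u) else 0,X[:,2].max() if len(u) else 0)
E
```

```text
tcp r,ang 0.257470346627009 120.17442933305607 [ 0.07743509 -0.19011018 -0.35234278] [0.4419866  0.20538291 0.20736632]
yaw 29.984128425262583
blue 124 0.1171 119.4
lilac 40 0.0719 -60.3
lilac 37 0.0712 -96.3
lilac 38 0.0705 -133.2
95 [0.51010576 0.08146875 0.10106959] 0.10677712131487227
```

View pics/s2.png

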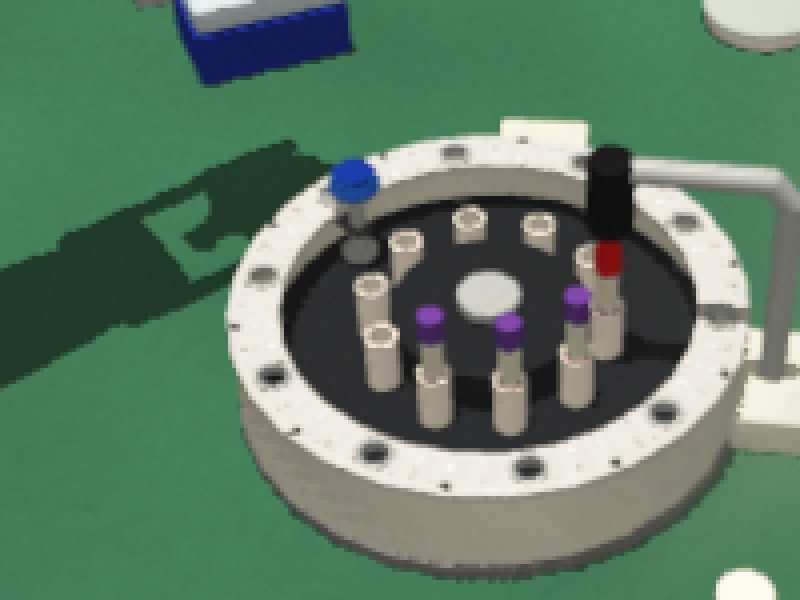

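View pics/td.png

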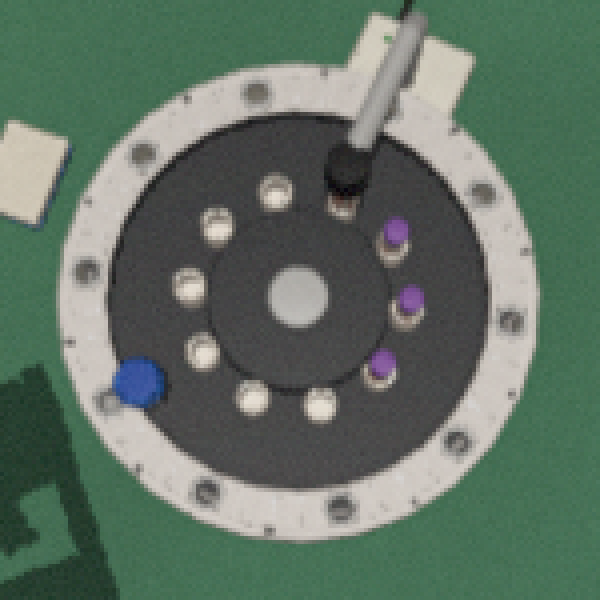

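The side crop shows the red cap (608,258) straight under the reader and the plunger up. The angle reads about 1° short, so I'll compare the plunger height with the starting picture using the same measure.

```bash
python3 m.py e 0.104; python3 - <<'E'
from h import *
def f(n,p,d,win):
    q=camera_params(n);T=q["camera_from_world"];h=cv2.cvtColor(p,cv2.COLOR_BGR2HSV)
    b=cv2.inRange(h,(105,120,50),(130,255,255));m=np.zeros_like(b);a,e,c,g=win;m[a:e,c:g]=1
    v,u=np.nonzero(b*m);D=d[v,u];X=(np.c_[(u-q["cx"])/q["fx"]*D,(v-q["cy"])/q["fy"]*D,D]-T[:3,3])@T[:3,:3]
    print(n,len(u),np.median(X,0).round(4),np.percentile(X[:,2],[50,75,90]).round(4))
f("top",cv2.imread("pics/top0.png"),np.load("top0.npy"),(250,280,250,282))
f("side",cv2.imread("pics/side0.png"),np.load("side0.npy"),(195,235,210,240))
f("top",*capture("top"),(225,265,225,265))
f("side",*capture("side"),(185,215,225,255))
E
```

```text
tcp r,ang 0.25661164215521215 120.08564371391317 [-0.51038571 -0.75320955 -0.00247455] [0.44276214 0.20484017 0.20804399]
yaw 29.88644670125754
blue 122 0.1171 119.5
lilac 38 0.0715 -60.2
lilac 36 0.0713 -96.4
lilac 37 0.0705 -133.4
top 123 [0.4652 0.0331 0.1037] [0.1037 0.1057 0.1076]
side 121 [0.462  0.0261 0.1031] [0.1031 0.1045 0.1058]
top 124 [0.5136 0.0856 0.104 ] [0.104  0.1062 0.1082]
side 103 [0.5102 0.0788 0.1025] [0.1025 0.1045 0.1061]
```

The plunger stands at the same height as at the start (median 104 mm against 103.7 mm), so it is fully out. The remaining angle is about what the lock's play and the measurement error allow.

```bash
python3 -c "
from workcell import order
print(order.sign_off())"
```

```text
the job is handed in; nothing more can be done
None
```

The job is handed in: I turned the carousel one hole clockwise, the red-capped tube is under the reader, and the plunger is back out at its starting height, which puts it locked in the hole; the final angle read about 1° short.

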